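# Unscrew the red jar cap

## Robot

A 7-joint arm with a two-finger parallel gripper is mounted at the origin on a cart in front of the work surface, level with it; the furniture and walls round the work are solid. World frame = base frame: x ahead of the robot, y to its left, z up, the work surface at z = 0. Lengths are in m, angles in degrees, forces in N, time in s.
With the tool pointing down it reaches from about 0.425 to 0.95 m from the base axis. Payload 4.7 kg.
Tool frame: the origin (TCP) lies midway between the tips of the shut fingers; the grasp point (between the pads) lies ctrl.grip_depth behind it (ctrl.grip_depth is the distance from the TCP to the grasp point, in m); z points along the fingers, y is the direction in which the jaws open and shut (so a half turn about z gives the same grasp; the last joint's range is limited). The gripper opens to 87 mm and grips with 3 to 60 N. Pads are 19 mm wide; open, the fingers measure 117 mm over their backs; the gripper's body (75 mm by 190 mm) begins 51 mm behind the grasp point.
Start: joints at [71.625, 26.849, -2.785, 87.806, 1.381, 65.374, -4.715], TCP at [0.194, -0.646, 0.223] pointing down, gripper open.
Joint ranges: [-148.3, 148.3], [-19.14, 114.17], [-79.39, 73.82], [5.75, 140.21], [-59.74, 239.74], [12.07, 113.84], [-152.46, 152.46]. Speed limits (degrees/s): [147.25, 147.25, 180, 180, 180, 180, 180].

## Interface

Orientations are given as [roll, pitch, yaw] about the fixed x, y, z axes, in that order (R = Rz(yaw) Ry(pitch) Rx(roll)).
In Python, from rig import ctrl gives the robot as it stands. The module is installed in compiled form; this text tells all that it offers.
- The arm moves only by the tool carry_out, never from a script. Its argument "increments" is a list of rows, each a list of 7 numbers: the turn, a rotation vector about the world's x, y, z in rad, then the shift along the world's x, y, z in mm, then the closure, from 0 (fully open) to 1 (shut). A call has exactly 10 rows; each row is the pose to reach, as a shift and turn from the pose commanded when the call began; what a row does not reach only later rows make up. A row lasts 1/10 s, in which the tool goes at most 50 mm and 8.59 degrees, less where a joint would pass 70% of its speed; a pose out of reach is approached as far as the arm can. A call with a gripper value outside its range is refused whole. The fingers move at their own pace and stop on an object; "squeeze" is the grip in N (left out, the last holds). Time passes only in rows, so rows that repeat a pose let the fingers close, or fill a call up. It gives the time, the measured TCP pose, the force and the opening at its end, in the units of the state.
- ctrl.read_state(): the state, without advancing time (a new reading comes with each control period).
- ctrl.read_camera(name): name is "side" or "top"; returns a dict with "image" (400x640x3 uint8, red, green, blue), "range_z" (400x640 float32, m along the optical axis (not along the pixel's ray), 0 where there is no reading), "mtx" (3x3 intrinsics, pixels), "R" (3x3) and "t" (3): a world point X has camera coordinates R X + t. Camera axes: x right, y down, z forward; pixel columns grow to the right and rows downward; lengths in m; the calibration is good to about 2 mm. A picture is of the moment at which its call begins.
- ctrl.finish_job(): hands the job in, once; it reports no verdict.
Trained networks look in the newest picture that a camera, given by its name, has taken for a name from the list of things; names that differ only in an ending like _2 or _b are one class to them, and where a whole thing is asked for, a point or a joint stands for the part that bears it (a point fixed in the world has none). Each returns a list of dicts, best first, with "conf" (0 to 1); they miss things now and then, are a little off and sometimes report something else, mostly with a low value. They report only what shows in the picture. A call takes as long as a camera call. They do not tell look-alikes from the thing itself.
- ctrl.outline_of(camera, label): "mask" (400x640 bool, what is visible of it) and "uv" ([column, row] in pixels, amid what is visible of it).
- ctrl.spot_point(camera, label): "uv" ([column, row] in pixels: a listed point, or the origin of a listed thing).
The state is a dict: "t": time; "joint_positions": joint angles; "dq": joint speeds; "tau": joint torques, N m; "position": TCP position; "tcp_rot": TCP orientation; "wrist_force": force on the tool from outside, world axes, zero at the start; "wrist_torque": the same for the moment, N m; "finger_gap": finger opening in m.
Only numpy, scipy, OpenCV 4.12 (cv2) and the standard library are available. Lean on these libraries where they do the work, as an engineer would, in place of code of your own. Each camera call takes 0.05 s, during which the arm holds its last target.

## Task

Open the jar with the red cap: twist the cap anticlockwise, letting go and taking hold again as often as needed, until it comes to its stop about 150 degrees on and is free, then lift it straight off. Set it down, without dropping it, top up in the middle of the plywood offcut, let go, and leave the jar with the blue cap closed.

Things in the scene. Friction and masses are not known exactly. Their poses are not given: they have to be found in the camera images.
- red_cap: Ribbed red screw cap, white dash on top, 52 mm across, 40 high, 60 g, on a white jar with red band, fixed in a wooden holder (80x80x22 mm) on the bench. Origin: centre of its lower rim, 76 mm above the bench when closed (top at 116); z up its axis. Lower 26 mm hollow skirt, upper 14 mm solid: grip there, any diameter. Jar shoulder (62 mm across) lies below 73 mm.
- red_seal (a joint): Turn of the red jar's thread (grey seal in its mouth; the cap turns it with about 10 degrees of play): 0 closed, grows anticlockwise seen from above, stop at 2.62 rad. Resists with 0.15 N m; the cap rises 2 mm in all. Two lugs hold the cap down until about 2.3 rad; from 2.4 to the stop it lifts straight off, clear of the neck 25 mm up.
- blue_cap: The same cap in blue on a second jar with a blue band, same sizes, same origin and axes. To be left alone.
- plywood: Pale plywood offcut lying loose and flat on the bench, 62 mm (its x) by 105 mm (its y), 10 mm thick, one corner cut off. Origin at the centre of its underside, z up.
Not all that is in view belongs to the job. There is more than one size of the red_cap; the one meant has the size given above.

How it is judged:
By the outcome, as a careful person would: the job done as asked, in the order asked, and still so for the second after the job is handed in, with the robot touching nothing.
It also fails if it takes over 45 s, if anything falls off the work surface, if the arm or the gripper's body presses on something with over 40 N, if the wrist force passes 120 N, or if a joint passes its speed limit or range.

## Working session

There is one attempt and no reset: what is moved stays moved. The work goes in short steps, Python scripts to look and compute and a tool call to move; the robot and the scene stay as the last step left them, time stands still between calls to the robot, and variables do not carry over. Pictures are saved under pics/ and viewed, and the job is handed in when it is done.

Besides the shell and the picture viewer there is one more tool, called after ">>>" in YAML: its name, and indented under it one key for each argument. carry_out: Moves the arm, as the interface text tells. Its arguments: {"type":"object","properties":{"increments":{"type":"array"},"squeeze":{"type":"number"}},"required":["increments"]}

```bash
mkdir -p pics; cat > h.py <<'E'
import numpy as np, cv2
from rig import ctrl
def w(cam,u,v,d):
    K=np.array(cam["mtx"]);p=np.linalg.inv(K)@[u,v,1]*d
    return np.array(cam["R"]).T@(p-np.array(cam["t"]))
def pts(cam,mask):
    r,c=np.nonzero(mask&(cam["range_z"]>0));d=cam["range_z"][r,c]
    K=np.array(cam["mtx"]);p=(np.linalg.inv(K)@np.stack([c,r,np.ones_like(c)]))*d
    return (np.array(cam["R"]).T@(p-np.array(cam["t"])[:,None])).T
def proj(cam,X):
    p=np.array(cam["mtx"])@(np.array(cam["R"])@X+np.array(cam["t"]));return p[:2]/p[2]
E
python3 - <<'E'
from h import *
s=ctrl.read_state();print(s, ctrl.grip_depth)
for n in("side","top"):
    c=ctrl.read_camera(n);cv2.imwrite(f"pics/{n}0.png",c["image"][:,:,::-1])
    for l in("red_cap","blue_cap","plywood"):
        for o in ctrl.outline_of(n,l):
            P=pts(c,o["mask"]);
            print(n,l,o["conf"],np.round(o["uv"]),o["mask"].sum(),np.round(np.median(P,0),3),np.round(P.min(0),3),np.round(P.max(0),3))
E
```

```text
{'t': 0.0, 'joint_positions': array([71.62379855, 26.89797352, -2.78358214, 87.87092601,  1.38082627,
       65.37272455, -4.71577958]), 'dq': array([ 0.04062948,  0.07523494,  0.02747632, -0.02341885,  0.06255094,
        0.00719696, -0.10092295]), 'tau': array([-4.07688922e-04, -5.07971621e+01, -8.05436983e-02, -2.36157954e+01,
       -6.13357150e-02,  3.79844557e-02,  1.60079248e-04]), 'position': array([ 0.19404035, -0.64591963,  0.22151219]), 'tcp_rot': array([-1.79892002e+02,  4.10062656e-03,  1.67211329e+01]), 'wrist_force': array([0.2785316 , 0.19259911, 0.71498237]), 'wrist_torque': array([-0.04561558,  0.04747764, -0.03972726]), 'finger_gap': 0.08708364723150432} 0.0187
side red_cap 0.63 [310. 196.] 1320 [0.559 0.068 0.051] [ 0.527  0.006 -0.002] [0.627 0.177 0.059]
side red_cap 0.56 [384. 244.] 1036 [ 0.61  -0.157  0.115] [ 0.59  -0.173  0.001] [ 0.69  -0.085  0.119]
side red_cap 0.56 [332. 228.] 1510 [ 0.563 -0.04   0.053] [ 0.532 -0.059 -0.002] [0.625 0.011 0.06 ]
side blue_cap 0.7 [304. 133.] 648 [0.591 0.193 0.108] [ 0.568  0.179 -0.002] [0.683 0.397 0.12 ]
side plywood 0.61 [268. 249.] 1408 [ 0.445 -0.024  0.01 ] [ 0.41  -0.072 -0.002] [0.485 0.048 0.015]
top red_cap 0.92 [326. 184.] 970 [ 0.562 -0.02   0.055] [ 0.532 -0.062 -0.003] [0.619 0.016 0.062]
top red_cap 0.89 [381. 146.] 547 [ 0.61  -0.142  0.116] [ 0.588 -0.169  0.081] [ 0.638 -0.118  0.121]
top red_cap 0.56 [277. 185.] 877 [0.559 0.084 0.056] [ 0.528  0.05  -0.001] [0.598 0.119 0.061]
top blue_cap 0.85 [214. 166.] 627 [0.589 0.206 0.116] [ 0.568  0.183 -0.003] [0.623 0.268 0.121]
top plywood 0.9 [327. 236.] 1153 [ 0.445 -0.016  0.011] [ 0.41  -0.07   0.002] [0.484 0.038 0.016]
```

View pics/side0.png

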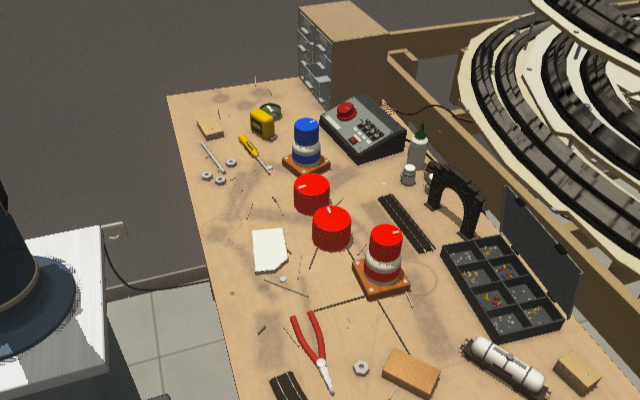

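View pics/top0.png

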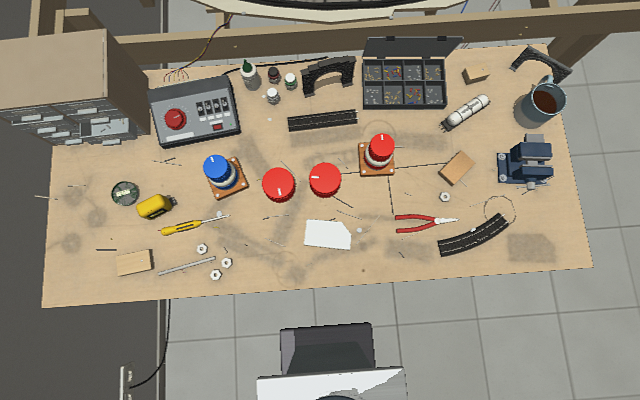

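```bash
python3 - <<'E'
from h import *
c=ctrl.read_camera("top")
im=c["image"][110:270,190:420,::-1]
cv2.imwrite("pics/top0c.png",cv2.resize(im,None,fx=3.4,fy=3.4,interpolation=cv2.INTER_CUBIC))
ctrl.outline_of
for l in("red_cap","blue_cap"):
    for o in ctrl.outline_of("top",l):
        P=pts(c,o["mask"]);h=np.percentile(P[:,2],90);T=P[abs(P[:,2]-np.median(P[P[:,2]>h-.01,2]))<.004]
        (x,y),r=cv2.minEnclosingCircle(T[:,:2].astype(np.float32))
        print(l,o["conf"],np.round(o["uv"]),"top z",T[:,2].mean().round(4),"mean",T.mean(0).round(4),"circ",round(x,4),round(y,4),round(r,4),len(T))
o=ctrl.outline_of("top","plywood")[0];P=pts(c,o["mask"]);T=P[abs(P[:,2]-.01)<.006]
print(cv2.minAreaRect((T[:,:2]*1000).astype(np.float32)),T.mean(0))
E
```

```text
red_cap 0.8 [277. 185.] top z 0.056 mean [0.5635 0.0857 0.056 ] circ 0.5642 0.0857 0.0352 750
red_cap 0.74 [326. 181.] top z 0.056 mean [ 0.5677 -0.0197  0.056 ] circ 0.5678 -0.0199 0.0357 753
red_cap 0.66 [381. 146.] top z 0.1167 mean [ 0.6144 -0.1436  0.1167] circ 0.6148 -0.144 0.0261 449
blue_cap 0.57 [216. 169.] top z 0.1167 mean [0.5929 0.2084 0.1167] circ 0.5937 0.2087 0.0261 461
blue_cap 0.25 [379. 144.] top z 0.1167 mean [ 0.6139 -0.1434  0.1167] circ 0.615 -0.1433 0.026 437
((447.7218017578125, -18.206798553466797), (104.50763702392578, 61.86347961425781), 79.68047332763672) [ 0.44605313 -0.01616538  0.01082869]
```

View pics/top0c.png

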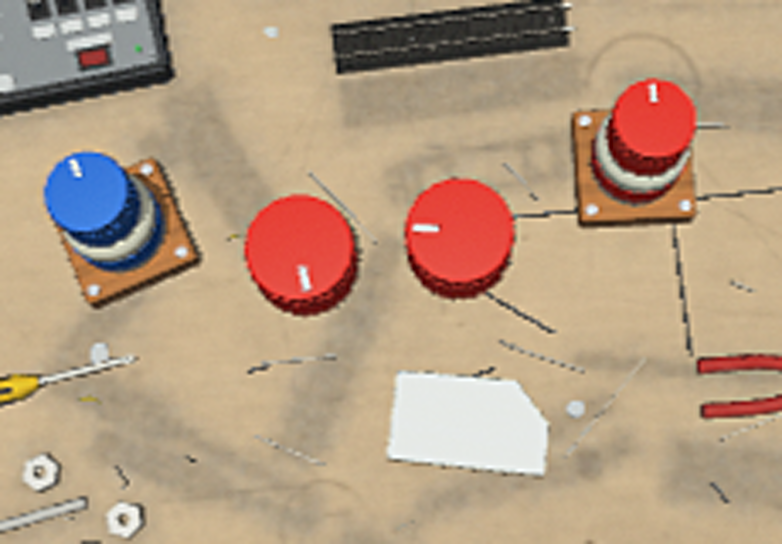

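```bash
python3 - <<'E'
from h import *
c=ctrl.read_camera("side")
for o in ctrl.outline_of("side","red_cap"):
    P=pts(c,o["mask"]);h=np.percentile(P[:,2],90);T=P[abs(P[:,2]-np.median(P[P[:,2]>h-.01,2]))<.004]
    (x,y),r=cv2.minEnclosingCircle(T[:,:2].astype(np.float32))
    print(o["conf"],np.round(o["uv"]),T[:,2].mean().round(4),"circ",round(x,4),round(y,4),round(r,4),len(T))
o=ctrl.outline_of("side","plywood")[0];P=pts(c,o["mask"]);T=P[abs(P[:,2]-.01)<.006]
R=cv2.minAreaRect((T[:,:2]*1000).astype(np.float32));print(R,T.mean(0))
# dash angle on the red cap, top; holder orientation
c=ctrl.read_camera("top")
P=pts(c,np.ones((400,640),bool))
rr,cc=np.nonzero(c["range_z"]>0);im=c["image"][rr,cc].astype(int)
for ctr in([.6148,-.144],):
    d=np.hypot(*(P[:,:2]-ctr).T)
    m=(d<.028)&(P[:,2]>.11)&(im[:,1]>130)
    D=P[m,:2]-ctr;print(m.sum(),D.mean(0),np.degrees(np.arctan2(*D.mean(0)[::-1])))
m=(abs(P[:,0]-.6148)<.12)&(abs(P[:,1]+.144)<.12)&(P[:,2]>.02)
print("neighbours:",[ (k,np.round(P[m][:,2].max(),3)) for k in [0]])
H=P[(np.hypot(P[:,0]-.6148,P[:,1]+.144)<.065)&(abs(P[:,2]-.022)<.004)]
print(cv2.minAreaRect((H[:,:2]*1000).astype(np.float32)))
E
```

```text
0.92 [385. 244.] 0.1161 circ 0.6163 -0.1456 0.0268 579
0.78 [333. 229.] 0.0554 circ 0.5686 -0.0226 0.0359 794
0.66 [309. 194.] 0.0552 circ 0.5651 0.0661 0.0542 654
((448.82550048828125, -19.379051208496094), (108.91129302978516, 61.541961669921875), 79.64134979248047) [ 0.44671863 -0.02159676  0.01016254]
10 [0.01596643 0.00023971] 0.8601359620600126
neighbours: [(0, np.float64(0.121))]
((614.8814086914062, -144.24215698242188), (79.93701934814453, 79.93447875976562), 88.09074401855469)
```

Candidates in the top picture are (381,146), (326,181) and (277,185). The cap at (381,146) is the one meant: it is 52 mm across, its top is at 116 mm, and it sits on a banded jar in a holder. The other two are 70 mm caps standing on the bench. The enlarged crop confirms this, with the plywood at (327,236). Next I'll check that the transit swath is clear.

```bash
python3 - <<'E'
from h import *
c=ctrl.read_camera("top");P=pts(c,np.ones((400,640),bool))
a=np.array([.194,-.646]);b=np.array([.615,-.1445])
for (p,q) in((a,b),(b,np.array([.448,-.0187]))):
    d=q-p;L=np.linalg.norm(d);d/=L
    for R in(.07,.13):
        s=(P[:,:2]-p)@d;e=abs((P[:,0]-p[0])*d[1]-(P[:,1]-p[1])*d[0])
        m=(e<R)&(s>.1)&(s<L+R);k=np.argmax(P[m,2]);print(R,P[m][k].round(3))
E
```

```text
0.07 [ 0.625 -0.147  0.122]
0.13 [ 0.625 -0.147  0.122]
0.07 [ 0.538 -0.028  0.06 ]
0.13 [0.536 0.069 0.061]
```

>>> carry_out:
  increments:
    - [0, 0, -0.05, 24, 29, 0, 0]
    - [0, 0, -0.1, 54, 64, 0, 0]
    - [0, 0, -0.15, 84, 100, 0, 0]
    - [0, 0, -0.2, 114, 136, 0, 0]
    - [0, 0, -0.25, 144, 172, 0, 0]
    - [0, 0, -0.3, 174, 207, 0, 0]
    - [0, 0, -0.35, 204, 243, 0, 0]
    - [0, 0, -0.4, 234, 279, 0, 0]
    - [0, 0, -0.45, 264, 314, 0, 0]
    - [0, 0, -0.5, 294, 350, 0, 0]

```text
t: 1.85
position: [0.4892, -0.2951, 0.2229]
tcp_rot: [180.0, -0.0, -12.1]
wrist_force: [0.4, 0.3, -0.0]
finger_gap: 0.0873
```

>>> carry_out:
  increments:
    - [0, 0, 0, 30, 36, 0, 0]
    - [0, 0, 0, 60, 72, 0, 0]
    - [0, 0, 0, 90, 107, 0, 0]
    - [0, 0, 0, 115, 137, 0, 0]
    - [0, 0, 0, 127, 151, 0, 0]
    - [0, 0, 0, 127, 151, -20, 0]
    - [0, 0, 0, 127, 151, -40, 0]
    - [0, 0, 0, 127, 151, -60, 0]
    - [0, 0, 0, 127, 151, -70, 0]
    - [0, 0, 0, 127, 151, -70, 0]

```text
t: 2.85
position: [0.6139, -0.1463, 0.1511]
tcp_rot: [180.0, 0.2, -12.0]
wrist_force: [-0.5, -0.1, 0.2]
finger_gap: 0.0875
```

```bash
python3 - <<'E'
from h import *
s=ctrl.read_state();print(s["position"],s["tcp_rot"],s["joint_positions"])
for n in("side","top"):
    c=ctrl.read_camera(n);u,v=map(int,proj(c,[.615,-.144,.13]))
    im=c["image"][max(v-70,0):v+70,u-90:u+90,::-1];cv2.imwrite(f"pics/{n}1.png",cv2.resize(im,None,fx=4,fy=4,interpolation=cv2.INTER_CUBIC))
    for o in ctrl.outline_of(n,"red_cap"):print(n,o["conf"],np.round(o["uv"]))
E
```

```text
[ 0.61387731 -0.14625547  0.15106459] [179.96106229   0.18841957 -11.99267923] [ 17.53757643  27.1322093  -10.93226539  97.84250507   6.03349998
  55.78851654 -97.6262968 ]
side 0.9 [334. 229.]
side 0.8 [310. 193.]
side 0.67 [379. 247.]
top 0.95 [326. 180.]
top 0.66 [278. 184.]
top 0.56 [379. 147.]
```

>>> carry_out:
  increments:
    - [0, 0, 0, 1, 1.5, -10, 0]
    - [0, 0, 0, 1, 1.5, -20, 0]
    - [0, 0, 0, 1, 1.5, -30, 0]
    - [0, 0, 0, 1, 1.5, -40, 0]
    - [0, 0, 0, 1, 1.5, -50, 0]
    - [0, 0, 0, 1, 1.5, -57, 0]
    - [0, 0, 0, 1, 1.5, -62, 0]
    - [0, 0, 0, 1, 1.5, -62, 0]
    - [0, 0, 0, 1, 1.5, -62, 0]
    - [0, 0, 0, 1, 1.5, -62, 0]

```text
t: 4.05
position: [0.6167, -0.144, 0.0911]
tcp_rot: [180.0, -0.1, -11.9]
wrist_force: [0.0, 0.2, 0.0]
finger_gap: 0.0869
```

```bash
python3 - <<'E'
from h import *
s=ctrl.read_state();print(s["position"],s["tcp_rot"],s["joint_positions"])
n="side"
c=ctrl.read_camera(n);u,v=map(int,proj(c,[.615,-.144,.1]))
im=c["image"][max(v-70,0):v+70,u-90:u+90,::-1];cv2.imwrite(f"pics/{n}2.png",cv2.resize(im,None,fx=4,fy=4,interpolation=cv2.INTER_CUBIC))
E
```

```text
[ 0.6166613  -0.14404688  0.09113693] [ 1.79996377e+02 -6.72233572e-02 -1.19308999e+01] [ 16.92839848  31.04904264 -10.49483864 100.417661     7.14947879
  49.11304307 -98.70784825]
```

View pics/side2.png

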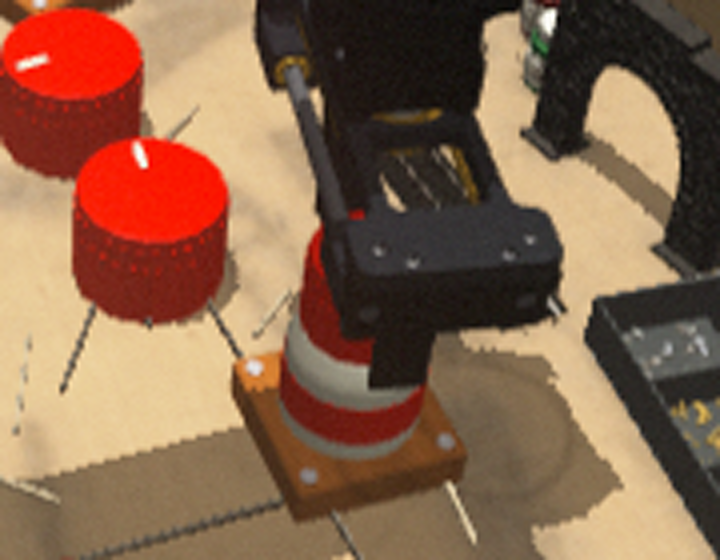

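The fingers straddle the right cap: the near finger is at about (400,350) in the crop, with the jar below it. I'll close now.

>>> carry_out:
  increments:
    - [0, 0, 0, 0, 0, 0, 0.2]
    - [0, 0, 0, 0, 0, 0, 0.4]
    - [0, 0, 0, 0, 0, 0, 0.6]
    - [0, 0, 0, 0, 0, 0, 0.8]
    - [0, 0, 0, 0, 0, 0, 1]
    - [0, 0, 0, 0, 0, 0, 1]
    - [0, 0, 0, 0, 0, 0, 1]
    - [0, 0, 0, 0, 0, 0, 1]
    - [0, 0, 0, 0, 0, 0, 1]
    - [0, 0, 0, 0, 0, 0, 1]
  squeeze: 35

```text
t: 5.1
position: [0.6162, -0.144, 0.0906]
tcp_rot: [180.0, -0.0, -11.9]
wrist_force: [-0.7, 0.8, 0.6]
finger_gap: 0.0508
```

```bash
python3 - <<'E'
from h import *
s=ctrl.read_state();print(s["position"],s["tcp_rot"],s["wrist_force"],s["wrist_torque"],s["finger_gap"])
E
```

```text
[ 0.61621123 -0.14399533  0.09057185] [ 1.79992968e+02 -1.07128530e-03 -1.19291183e+01] [-0.69911348  0.78848362  0.56735061] [-0.00964464  0.05459538 -0.03781682] 0.05077550278634592
```

>>> carry_out:
  increments:
    - [0, 0, 0.1, 0, 0, 0, 1]
    - [0, 0, 0.22, 0, 0, 0, 1]
    - [0, 0, 0.34, 0, 0, 0.2, 1]
    - [0, 0, 0.46, 0, 0, 0.3, 1]
    - [0, 0, 0.58, 0, 0, 0.4, 1]
    - [0, 0, 0.7, 0, 0, 0.5, 1]
    - [0, 0, 0.82, 0, 0, 0.6, 1]
    - [0, 0, 0.94, 0, 0, 0.7, 1]
    - [0, 0, 1.05, 0, 0, 0.8, 1]
    - [0, 0, 1.15, 0, 0, 0.8, 1]
  squeeze: 40

```text
t: 6.1
position: [0.6162, -0.1438, 0.0914]
tcp_rot: [-180.0, -0.0, 54.2]
wrist_force: [0.2, 0.0, 0.4]
finger_gap: 0.0513
```

```bash
python3 - <<'E'
from h import *
s=ctrl.read_state();print(s["position"],s["tcp_rot"],s["wrist_force"],s["wrist_torque"],s["finger_gap"],s["joint_positions"])
c=ctrl.read_camera("side");u,v=map(int,proj(c,[.615,-.144,.1]))
im=c["image"][max(v-70,0):v+70,u-90:u+90,::-1];cv2.imwrite("pics/side3.png",cv2.resize(im,None,fx=4,fy=4,interpolation=cv2.INTER_CUBIC))
E
```

```text
[ 0.61618589 -0.14379997  0.09135636] [-1.79981779e+02 -2.42054260e-02  5.41580229e+01] [0.16077901 0.04209707 0.38718128] [ 0.03435632  0.05876207 -0.16738302] 0.05131115212352621 [ 28.42011468  33.27221096 -26.74830896  99.69115571  18.37501497
  51.41329665 -41.97723069]
```

View pics/side3.png

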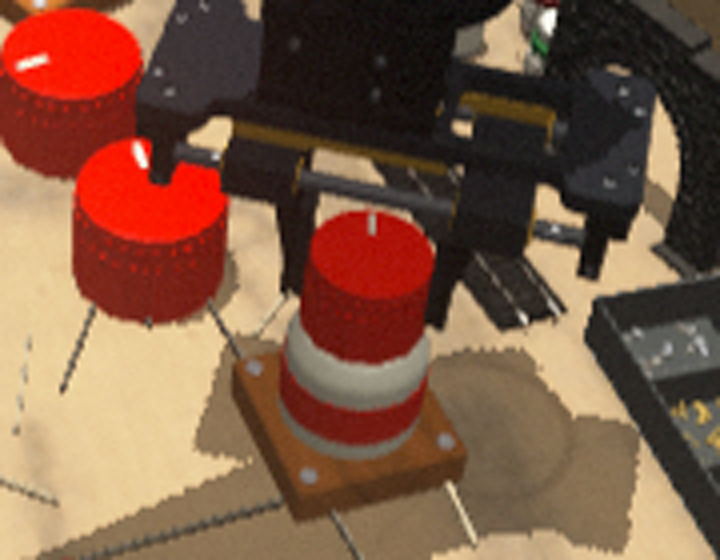

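The white dash has turned to (372,222) in the crop and the wrist torque is about 0.17 N m, so the thread is turning. I'll measure the dash angle against the tool's turn.

```bash
cat >> h.py <<'E'
def dash(cam,ctr,ztop,thr=95):
    P=pts(cam,np.ones((400,640),bool));rr,cc=np.nonzero(cam["range_z"]>0);im=cam["image"][rr,cc].astype(int)
    d=np.hypot(P[:,0]-ctr[0],P[:,1]-ctr[1])
    m=(d<.026)&(d>.005)&(abs(P[:,2]-ztop)<.006)&(im[:,1]>thr)&(im[:,2]>thr)
    D=P[m,:2]-ctr
    return m.sum(),D.mean(0).round(4),np.degrees(np.arctan2(D[:,1].mean(),D[:,0].mean())).round(1), cc[m].mean(),rr[m].mean()
E
python3 - <<'E'
from h import *
c=ctrl.read_camera("side");print(dash(c,np.array([.6158,-.1448]),.1165))
E
```

```text
(np.int64(9), array([0.0076, 0.0144]), np.float64(62.2), np.float64(386.55555555555554), np.float64(226.77777777777777))
```

>>> carry_out:
  increments:
    - [0, 0, 0.1, 0, 0, 0, 1]
    - [0, 0, 0.22, 0, 0, 0.1, 1]
    - [0, 0, 0.34, 0, 0, 0.2, 1]
    - [0, 0, 0.46, 0, 0, 0.3, 1]
    - [0, 0, 0.58, 0, 0, 0.4, 1]
    - [0, 0, 0.7, 0, 0, 0.5, 1]
    - [0, 0, 0.82, 0, 0, 0.6, 1]
    - [0, 0, 0.94, 0, 0, 0.7, 1]
    - [0, 0, 1.05, 0, 0, 0.8, 1]
    - [0, 0, 1.15, 0, 0, 0.8, 1]

```text
t: 7.2
position: [0.6159, -0.1438, 0.0922]
tcp_rot: [-180.0, -0.0, 119.9]
wrist_force: [-1.8, 1.1, 1.7]
finger_gap: 0.051
```

```bash
python3 - <<'E'
from h import *
s=ctrl.read_state();print(s["position"],s["tcp_rot"],s["wrist_force"],s["wrist_torque"],s["finger_gap"],s["joint_positions"])
for n in("side","top"):
  c=ctrl.read_camera(n);print(dash(c,np.array([.6158,-.1448]),.1175))
  u,v=map(int,proj(c,[.615,-.144,.1]))
  im=c["image"][max(v-70,0):v+70,u-90:u+90,::-1];cv2.imwrite(f"pics/{n}4.png",cv2.resize(im,None,fx=4,fy=4,interpolation=cv2.INTER_CUBIC))
E
```

```text
[ 0.61594964 -0.14380871  0.09216022] [-1.79974618e+02 -3.78398670e-02  1.19924940e+02] [-1.84048352  1.10854885  1.65667403] [ 0.16210709  0.14281215 -0.16228254] 0.050980327737964924 [ 38.75800402  37.40391834 -42.50594329  99.03871715  29.8489009
  55.49010597  14.5975269 ]
(np.int64(0), array([nan, nan]), np.float64(nan), np.float64(nan), np.float64(nan))
(np.int64(6), array([-0.0121,  0.0155]), np.float64(128.0), np.float64(376.1666666666667), np.float64(149.83333333333334))h.py:17: RuntimeWarning: Mean of empty slice.
  return m.sum(),D.mean(0).round(4),np.degrees(np.arctan2(D[:,1].mean(),D[:,0].mean())).round(1), cc[m].mean(),rr[m].mean()
  ret = um.true_divide(
  ret = ret.dtype.type(ret / rcount)
```

View pics/side4.png

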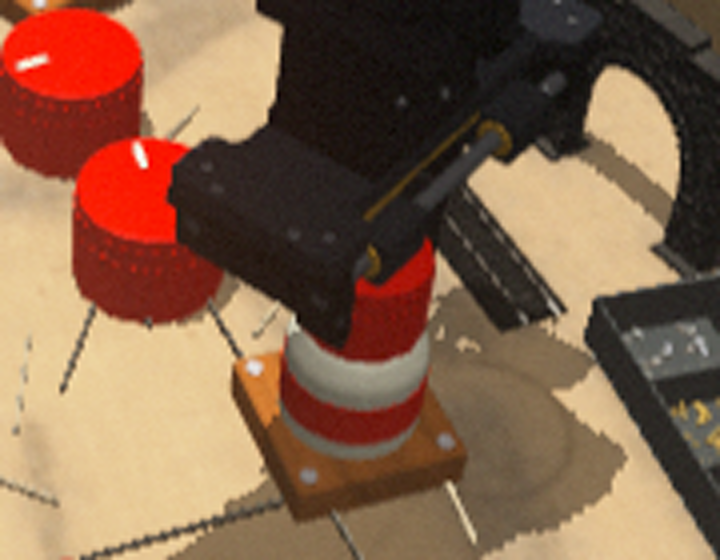

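>>> carry_out:
  increments:
    - [0, 0, 0.05, 0, 0, 0, 1]
    - [0, 0, 0.1, 0, 0, 0.1, 1]
    - [0, 0, 0.15, 0, 0, 0.1, 1]
    - [0, 0, 0.2, 0, 0, 0.2, 1]
    - [0, 0, 0.25, 0, 0, 0.2, 1]
    - [0, 0, 0.3, 0, 0, 0.3, 1]
    - [0, 0, 0.34, 0, 0, 0.3, 1]
    - [0, 0, 0.38, 0, 0, 0.3, 1]
    - [0, 0, 0.4, 0, 0, 0.3, 1]
    - [0, 0, 0.4, 0, 0, 0.3, 1]

```text
t: 8.3
position: [0.616, -0.1439, 0.0925]
tcp_rot: [-180.0, -0.0, 142.6]
wrist_force: [-1.9, 0.9, 1.9]
finger_gap: 0.0513
```

```bash
python3 - <<'E'
from h import *
s=ctrl.read_state();print(s["position"],s["tcp_rot"],s["wrist_force"],s["wrist_torque"],s["finger_gap"],s["joint_positions"])
for n in("side","top"):
  c=ctrl.read_camera(n)
  try: print(dash(c,np.array([.6155,-.1442]),.118,80))
  except Exception as e: print(e)
  u,v=map(int,proj(c,[.615,-.144,.1]))
  im=c["image"][max(v-50,0):v+50,u-50:u+50,::-1];cv2.imwrite(f"pics/{n}5.png",cv2.resize(im,None,fx=5,fy=5,interpolation=cv2.INTER_CUBIC))
E
```

```text
[ 0.61595887 -0.14386325  0.09245907] [-1.79979684e+02 -3.40977830e-02  1.42646668e+02] [-1.92497221  0.90509214  1.86251619] [ 0.26016564  0.22182489 -0.13869269] 0.05131964704424214 [ 41.92309925  39.32352849 -47.77538581  98.8465574   33.85938912
  57.36787151  34.21415317]
(np.int64(0), array([nan, nan]), np.float64(nan), np.float64(nan), np.float64(nan))
(np.int64(11), array([-0.0156,  0.0088]), np.float64(150.7), np.float64(379.3636363636364), np.float64(151.1818181818182))h.py:17: RuntimeWarning: Mean of empty slice.
  return m.sum(),D.mean(0).round(4),np.degrees(np.arctan2(D[:,1].mean(),D[:,0].mean())).round(1), cc[m].mean(),rr[m].mean()
  ret = um.true_divide(
  ret = ret.dtype.type(ret / rcount)
```

View pics/top5.png

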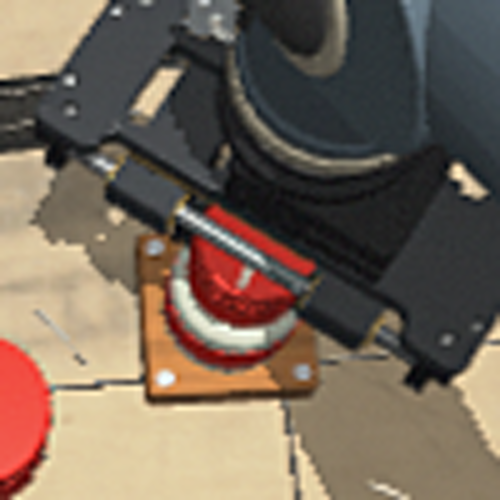

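The dash is at (245,278) in the crop, about 151–154°, so it is following the tool. I'll creep on to the stop and watch the torque.

>>> carry_out:
  increments:
    - [0, 0, 0.01, 0, 0, 0, 1]
    - [0, 0, 0.02, 0, 0, 0, 1]
    - [0, 0, 0.03, 0, 0, 0, 1]
    - [0, 0, 0.04, 0, 0, 0, 1]
    - [0, 0, 0.05, 0, 0, 0, 1]
    - [0, 0, 0.06, 0, 0, 0, 1]
    - [0, 0, 0.07, 0, 0, 0, 1]
    - [0, 0, 0.08, 0, 0, 0, 1]
    - [0, 0, 0.08, 0, 0, 0, 1]
    - [0, 0, 0.08, 0, 0, 0, 1]

```text
t: 9.4
position: [0.616, -0.1439, 0.0924]
tcp_rot: [-180.0, -0.0, 147.3]
wrist_force: [-3.5, 1.5, 2.7]
finger_gap: 0.0514
```

```bash
python3 - <<'E' 2>/dev/null
from h import *
s=ctrl.read_state();print(s["position"],s["tcp_rot"],s["wrist_force"],s["wrist_torque"],s["finger_gap"])
c=ctrl.read_camera("top");print(dash(c,np.array([.6155,-.1442]),.118,80))
E
```

```text
[ 0.61601419 -0.14392563  0.09243794] [-1.79995777e+02 -3.01032000e-02  1.47338005e+02] [-3.48665631  1.46466641  2.67273922] [ 0.38655555  0.79764693 -0.35923133] 0.051406446162747046
(np.int64(11), array([-0.0152,  0.0073]), np.float64(154.3), np.float64(380.0), np.float64(151.0))
```

The torque rose to 0.36 N m at about 159° of tool turn, so the cap is at its stop. I'll ease the turn back 2° (within the play) and lift straight up slowly.

>>> carry_out:
  increments:
    - [0, 0, -0.02, 0, 0, 0, 1]
    - [0, 0, -0.035, 0, 0, 0, 1]
    - [0, 0, -0.035, 0, 0, 1, 1]
    - [0, 0, -0.035, 0, 0, 2, 1]
    - [0, 0, -0.035, 0, 0, 3, 1]
    - [0, 0, -0.035, 0, 0, 4, 1]
    - [0, 0, -0.035, 0, 0, 5, 1]
    - [0, 0, -0.035, 0, 0, 6, 1]
    - [0, 0, -0.035, 0, 0, 7, 1]
    - [0, 0, -0.035, 0, 0, 7, 1]

```text
t: 10.45
position: [0.6171, -0.1443, 0.1005]
tcp_rot: [180.0, 0.1, 145.3]
wrist_force: [-0.5, -0.5, -1.1]
finger_gap: 0.0512
```

```bash
python3 - <<'E' 2>/dev/null
from h import *
s=ctrl.read_state();print(s["position"],s["tcp_rot"],s["wrist_force"],s["wrist_torque"],s["finger_gap"])
E
```

```text
[ 0.61712191 -0.14434204  0.10047706] [1.79964185e+02 1.25945667e-01 1.45341313e+02] [-0.4535179  -0.52306368 -1.13519404] [ 0.03058541 -0.11882552  0.01575528] 0.05123512313393958
```

>>> carry_out:
  increments:
    - [0, 0, 0, 0, 0, 4, 1]
    - [0, 0, 0, 0, 0, 9, 1]
    - [0, 0, 0, 0, 0, 15, 1]
    - [0, 0, 0, 0, 0, 22, 1]
    - [0, 0, 0, 0, 0, 30, 1]
    - [0, 0, 0, 0, 0, 38, 1]
    - [0, 0, 0, 0, 0, 46, 1]
    - [0, 0, 0, 0, 0, 50, 1]
    - [0, 0, 0, 0, 0, 50, 1]
    - [0, 0, 0, 0, 0, 50, 1]

```text
t: 11.45
position: [0.6161, -0.1441, 0.1493]
tcp_rot: [-180.0, -0.0, 145.3]
wrist_force: [0.8, 0.2, 0.2]
finger_gap: 0.0513
```

```bash
python3 - <<'E' 2>/dev/null
from h import *
s=ctrl.read_state();print(s["position"],s["tcp_rot"],s["wrist_force"],s["wrist_torque"],s["finger_gap"],s["joint_positions"])
for n in("side","top"):
  c=ctrl.read_camera(n)
  u,v=map(int,proj(c,[.615,-.144,.1]))
  im=c["image"][max(v-60,0):v+60,u-60:u+60,::-1];cv2.imwrite(f"pics/{n}6.png",cv2.resize(im,None,fx=4,fy=4,interpolation=cv2.INTER_CUBIC))
E
```

```text
[ 0.61605305 -0.14406662  0.14932688] [-1.79988055e+02 -1.52731008e-02  1.45343355e+02] [0.76882196 0.19686966 0.20862338] [ 0.05093751 -0.08304194 -0.01834058] 0.051331874270872505 [ 43.90587314  36.18992839 -50.83741224  96.21507794  30.99481345
  62.7560435   39.1252036 ]
```

View pics/side6.png

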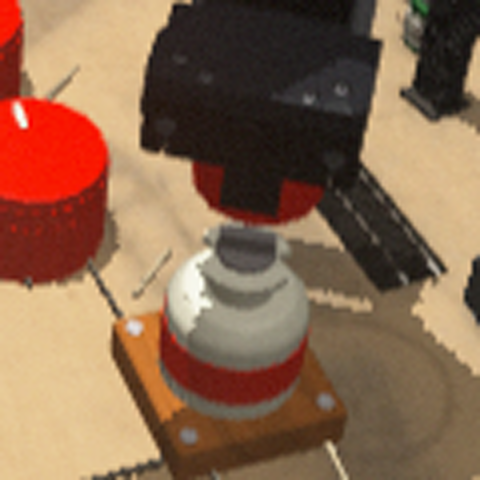

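The cap is off: the jar mouth with its grey seal shows at (245,245) in the crop, and the cap is held at (260,190). Carrying it to the plywood now.

>>> carry_out:
  increments:
    - [0, 0, 0, -10, 7, 0, 1]
    - [0, 0, 0, -30, 22, 0, 1]
    - [0, 0, 0, -52, 39, 0, 1]
    - [0, 0, 0, -76, 57, 0, 1]
    - [0, 0, 0, -100, 75, 0, 1]
    - [0, 0, 0, -124, 93, 0, 1]
    - [0, 0, 0, -146, 109, 0, 1]
    - [0, 0, 0, -160, 120, 0, 1]
    - [0, 0, 0, -168, 125, 0, 1]
    - [0, 0, 0, -168, 125, 0, 1]

```text
t: 12.55
position: [0.4476, -0.0187, 0.1496]
tcp_rot: [-180.0, 0.0, 145.4]
wrist_force: [-0.4, -0.3, -0.6]
finger_gap: 0.0511
```

>>> carry_out:
  increments:
    - [0, 0, 0, 0, 0, -10, 1]
    - [0, 0, 0, 0, 0, -25, 1]
    - [0, 0, 0, 0, 0, -40, 1]
    - [0, 0, 0, 0, 0, -55, 1]
    - [0, 0, 0, 0, 0, -70, 1]
    - [0, 0, 0, 0, 0, -82, 1]
    - [0, 0, 0, 0, 0, -92, 1]
    - [0, 0, 0, 0, 0, -97, 1]
    - [0, 0, 0, 0, 0, -97, 1]
    - [0, 0, 0, 0, 0, -97, 1]

```text
t: 13.55
position: [0.4486, -0.0189, 0.0527]
tcp_rot: [180.0, 0.0, 145.3]
wrist_force: [0.0, 0.5, -0.7]
finger_gap: 0.0512
```

```bash
python3 - <<'E' 2>/dev/null
from h import *
s=ctrl.read_state();print(s["position"],s["tcp_rot"],s["wrist_force"],s["wrist_torque"],s["finger_gap"],s["joint_positions"])
for n in("side","top"):
  c=ctrl.read_camera(n)
  for l in("plywood","red_cap"):
   for o in ctrl.outline_of(n,l):
    P=pts(c,o["mask"])
    if l=="plywood": T=P[abs(P[:,2]-.01)<.006];print(n,cv2.minAreaRect((T[:,:2]*1000).astype(np.float32)))
    else: print(n,l,o["conf"],o["uv"],np.median(P,0).round(3),P[:,2].min().round(3))
  u,v=map(int,proj(c,[.448,-.019,.03]))
  im=c["image"][max(v-60,0):v+60,u-60:u+60,::-1];cv2.imwrite(f"pics/{n}7.png",cv2.resize(im,None,fx=4,fy=4,interpolation=cv2.INTER_CUBIC))
E
```

```text
[ 0.44862615 -0.01887305  0.05271424] [1.79970210e+02 2.60351306e-02 1.45349735e+02] [ 0.01775875  0.45794676 -0.74231833] [ 0.07409521 -0.14008068 -0.00617722] 0.05116625349966784 [ 38.03589965  28.98100193 -50.64703636 124.44826269  34.40185974
  41.52986721  19.41088559]
side ((446.30517578125, -33.35733413696289), (78.82975006103516, 61.45853042602539), 79.39509582519531)
side red_cap 0.73 [332.6, 228.6] [ 0.563 -0.039  0.053] -0.002
side red_cap 0.67 [275.7, 240.2] [ 0.459 -0.043  0.061] 0.038
side red_cap 0.63 [309.4, 194.4] [0.56  0.065 0.052] -0.003
top ((432.7643127441406, 7.419134140014648), (59.720584869384766, 23.00658416748047), 79.32510375976562)
top red_cap 0.68 [319.0, 172.6] [ 0.581 -0.006  0.056] -0.002
```

View pics/side7.png

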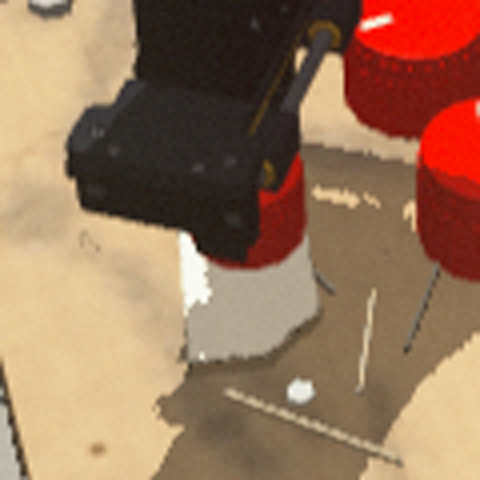

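View pics/top7.png

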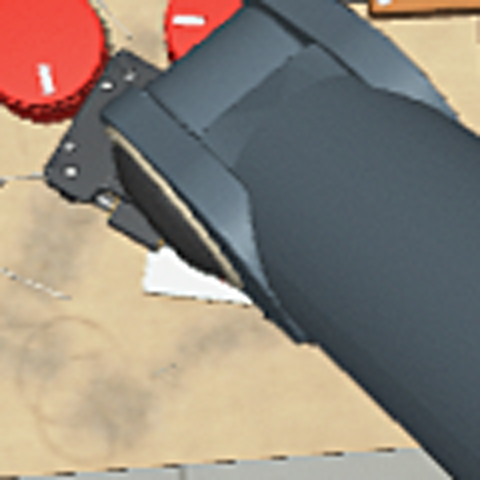

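The cap is upright above the middle of the plywood, with its lower edge at (250,260) in the side crop. Its rim measures z≈0.038. I'll lower it slowly to contact.

>>> carry_out:
  increments:
    - [0, 0, 0, 0, 0, -5, 1]
    - [0, 0, 0, 0, 0, -10, 1]
    - [0, 0, 0, 0, 0, -15, 1]
    - [0, 0, 0, 0, 0, -19, 1]
    - [0, 0, 0, 0, 0, -22, 1]
    - [0, 0, 0, 0, 0, -24, 1]
    - [0, 0, 0, 0, 0, -25, 1]
    - [0, 0, 0, 0, 0, -26, 1]
    - [0, 0, 0, 0, 0, -26.5, 1]
    - [0, 0, 0, 0, 0, -26.5, 1]

```text
t: 14.85
position: [0.4483, -0.019, 0.026]
tcp_rot: [180.0, 0.0, 145.3]
wrist_force: [0.1, -0.5, 0.0]
finger_gap: 0.0512
```

>>> carry_out:
  increments:
    - [0, 0, 0, 0, 0, -0.3, 1]
    - [0, 0, 0, 0, 0, -0.6, 1]
    - [0, 0, 0, 0, 0, -0.9, 1]
    - [0, 0, 0, 0, 0, -1.2, 1]
    - [0, 0, 0, 0, 0, -1.5, 1]
    - [0, 0, 0, 0, 0, -1.5, 1]
    - [0, 0, 0, 0, 0, -1.5, 1]
    - [0, 0, 0, 0, 0, -1.5, 1]
    - [0, 0, 0, 0, 0, -1.5, 1]
    - [0, 0, 0, 0, 0, -1.5, 1]

```text
t: 15.85
position: [0.4483, -0.019, 0.0246]
tcp_rot: [180.0, 0.0, 145.3]
wrist_force: [-0.6, -0.8, 3.4]
finger_gap: 0.0512
```

```bash
python3 - <<'E' 2>/dev/null
from h import *
for i in range(1):
  s=ctrl.read_state();print(s["position"],s["wrist_force"],s["wrist_torque"])
c=ctrl.read_camera("side")
u,v=map(int,proj(c,[.448,-.019,.03]))
im=c["image"][max(v-40,0):v+40,u-50:u+50,::-1];cv2.imwrite("pics/side8.png",cv2.resize(im,None,fx=6,fy=6,interpolation=cv2.INTER_CUBIC))
for o in ctrl.outline_of("side","red_cap"):
    P=pts(c,o["mask"]);print(o["uv"],np.percentile(P[:,2],[1,5,50]).round(4))
s=ctrl.read_state();print(s["position"],s["wrist_force"])
E
```

```text
[ 0.44828424 -0.01898188  0.02459033] [-0.6308356  -0.80895672  3.4089835 ] [-0.03167995  0.10443214 -0.02650913]
[313.6, 194.4] [-0.0001  0.0058  0.0511]
[277.4, 248.4] [0.0095 0.0128 0.0311]
[332.5, 228.1] [0.0001 0.0052 0.0526]
[ 0.44825762 -0.01898299  0.02457543] [-1.61239862 -0.45714318  4.72340679]
```

View pics/side8.png

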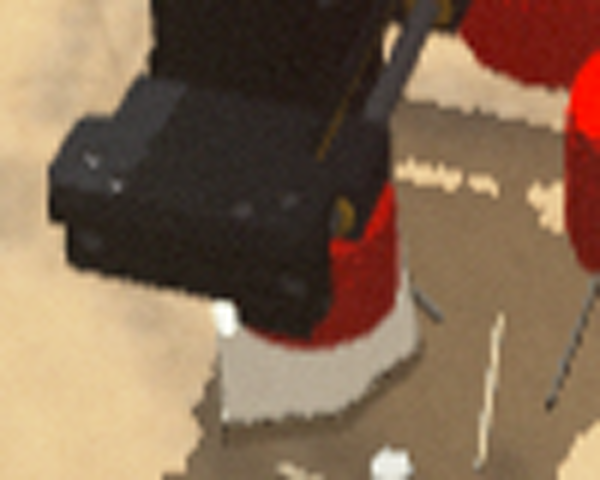

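The contact force is about 4 N, the rim sits at z≈0.010 on the board, and the cap shows at (320,330) in the crop. Releasing slowly.

>>> carry_out:
  increments:
    - [0, 0, 0, 0, 0, 0, 0.4]
    - [0, 0, 0, 0, 0, 0, 0.35]
    - [0, 0, 0, 0, 0, 0, 0.3]
    - [0, 0, 0, 0, 0, 0, 0.25]
    - [0, 0, 0, 0, 0, 0, 0.2]
    - [0, 0, 0, 0, 0, 0, 0.15]
    - [0, 0, 0, 0, 0, 0, 0.1]
    - [0, 0, 0, 0, 0, 0, 0.1]
    - [0, 0, 0, 0, 0, 0, 0.1]
    - [0, 0, 0, 0, 0, 0, 0.1]

```text
t: 16.95
position: [0.4482, -0.019, 0.0245]
tcp_rot: [180.0, -0.0, 145.4]
wrist_force: [0.3, 0.4, 0.8]
finger_gap: 0.0781
```

>>> carry_out:
  increments:
    - [0, 0, 0, 0, 0, 5, 0.1]
    - [0, 0, 0, 0, 0, 12, 0.1]
    - [0, 0, 0, 0, 0, 22, 0.1]
    - [0, 0, 0, 0, 0, 35, 0.1]
    - [0, 0, 0, 0, 0, 50, 0.1]
    - [0, 0, 0, 0, 0, 70, 0.1]
    - [0, 0, 0, 0, 0, 90, 0.1]
    - [0, 0, 0, 0, 0, 110, 0.1]
    - [0, 0, 0, 0, 0, 130, 0.1]
    - [0, 0, 0, 0, 0, 150, 0.1]

```text
t: 17.95
position: [0.4481, -0.0187, 0.1762]
tcp_rot: [180.0, 0.0, 145.4]
wrist_force: [-0.1, -0.2, -0.2]
finger_gap: 0.0784
```

>>> carry_out:
  increments:
    - [0, 0, 0, 10, -20, 0, 0.1]
    - [0, 0, 0, 10, -50, 0, 0.1]
    - [0, 0, 0, 10, -80, 0, 0.1]
    - [0, 0, 0, 10, -110, 0, 0.1]
    - [0, 0, 0, 10, -140, 0, 0.1]
    - [0, 0, 0, 10, -170, 0, 0.1]
    - [0, 0, 0, 10, -200, 0, 0.1]
    - [0, 0, 0, 10, -230, 0, 0.1]
    - [0, 0, 0, 10, -250, 0, 0.1]
    - [0, 0, 0, 10, -250, 0, 0.1]

```text
t: 18.95
position: [0.4578, -0.272, 0.1748]
tcp_rot: [180.0, 0.0, 145.1]
wrist_force: [-0.2, 0.2, -0.9]
finger_gap: 0.0782
```

```bash
python3 - <<'E' 2>/dev/null
from h import *
s=ctrl.read_state();print(s["t"],s["position"],s["finger_gap"])
for n in("side","top"):
  c=ctrl.read_camera(n)
  cv2.imwrite(f"pics/{n}9.png",c["image"][:,:,::-1])
  for l in("plywood","red_cap","blue_cap"):
   for o in ctrl.outline_of(n,l):
    P=pts(c,o["mask"])
    if l=="plywood":
        T=P[abs(P[:,2]-.01)<.004];print(n,cv2.minAreaRect((T[:,:2]*1000).astype(np.float32)))
    else:
        h=np.percentile(P[:,2],90);T=P[abs(P[:,2]-np.median(P[P[:,2]>h-.01,2]))<.004]
        (x,y),r=cv2.minEnclosingCircle(T[:,:2].astype(np.float32))
        print(n,l,round(o["conf"],2),o["uv"],T[:,2].mean().round(4),round(x,4),round(y,4),round(r,4))
E
```

```text
18.95 [ 0.457784   -0.2720215   0.17478324] 0.07822536931312245
side ((448.5858459472656, -20.482219696044922), (106.73174285888672, 61.46674346923828), 79.64518737792969)
side red_cap 0.9 [269.6, 241.1] 0.05 0.4486 -0.0217 0.0263
top ((447.59332275390625, -18.194664001464844), (104.85127258300781, 61.45478820800781), 79.50189208984375)
top red_cap 0.8 [279.9, 185.4] 0.0559 0.5643 0.0861 0.0356
top red_cap 0.77 [326.9, 182.0] 0.0561 0.5679 -0.0196 0.0357
top blue_cap 0.85 [214.8, 166.0] 0.1166 0.5938 0.2094 0.0261
```

View pics/side9.png

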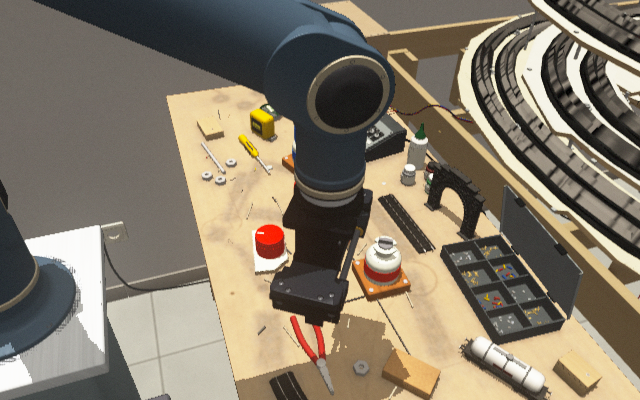

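View pics/top9.png

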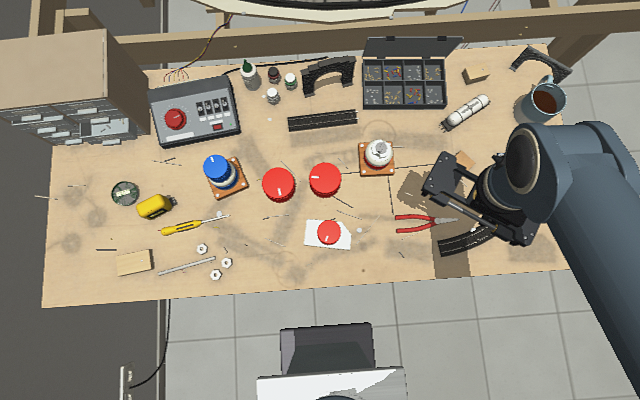

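The red cap lies top up at (328,232) in the top picture, amid the plywood. The red jar is open at (378,152), and the blue cap is untouched at (215,166). Handing in.

```bash
python3 -c "
from rig import ctrl
print(ctrl.finish_job())"
```

```text
the job is handed in; nothing more can be done
None
```

The red cap is off its jar and standing top up in the middle of the plywood, and the job was handed in at about 19 s of the 45 s allowed.

- **Which cap:** I took the 52 mm cap on the banded jar, with its top at 116 mm. The two 70 mm red caps on the bench were left where they were.
- **Opening:** One grip was enough. I turned the tool about 159° anticlockwise without letting go, until the torque rose from about 0.15 to 0.36 N m at the stop. I then eased back 2° and lifted it straight off with no resistance.
- **Placing:** I lowered the cap to light contact (3–5 N), let go and withdrew the arm, which now touches nothing.

**Last checks:**
- The side camera put the cap about 1 mm from the board's centre, with its top level at 50 mm.
- The board was where it had been at the start.
- The blue cap was still closed, within 1 mm of its first position.

**Checks that fell short:**
- In the last top picture the network did not report the placed cap. I confirmed it there by eye, at (328,232).
- With the gripper partly hiding the dash near the end of the turn, it read about 4–5° less than the tool's turn. I relied on the torque rise to tell that the cap had reached its stop.

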